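Clamp the power-supply module in the bench holder

ROBOT

A 7-joint arm with a two-finger parallel gripper is mounted at the origin on the work surface. World frame = base frame: x ahead of the robot, y to its left, z up, the work surface at z = 0. Lengths are in mm, angles in rad, forces in N, time in s.
With the tool pointing down it reaches from about 425 to 1025 mm from the base axis. Payload 9.4 kg.
Tool frame: the origin (TCP) lies midway between the tips of the shut fingers; the grasp point (between the pads) lies 19 mm behind it (arm.grip_point_offset is the distance from the TCP to the grasp point, in mm); z points along the fingers, y is the line along which they close (so a half turn about z gives the same grasp; the last joint's range is limited). The gripper opens to 85 mm and grips with 20 to 120 N. Pads are 22 mm wide; open, the fingers measure 114 mm over their backs; the gripper's body (76 mm by 85 mm) begins 54 mm behind the grasp point. The pads swing forward as they close: fully open they stand 13 mm farther back than shut.
Start: joints at [-1.25, 0.599, -0.003, 1.599, 0.002, 0.943, -0.08], TCP at [280.862, 668.386, 231.275] pointing down, gripper open.
Joint ranges: [-2.57, 2.57], [-0.35, 1.97], [-1.29, 1.29], [0.11, 2.56], [-1.05, 4.19], [0.11, 1.86], [-2.63, 2.63]. Speed limits (rad/s): [2.22, 2.22, 3.01, 3.01, 3.14, 3.14, 3.14].

INTERFACE

Orientations are given as a unit quaternion [x, y, z, w].
In Python, from rig import arm gives the robot as it stands. The module is installed in compiled form; this text tells all that it offers.
- The arm moves only by the shell command python3 -m inch 'ROWS' [OPENING] [FORCE]. ROWS is JSON, a list of rows, each an object of numbers: "dx", "dy", "dz": the shift along the world's x, y, z in m; "rx", "ry", "rz": the turn, a rotation vector about the world's x, y, z in degrees. In form: [{"dx": .., "dy": .., "dz": .., "rx": .., "ry": .., "rz": ..}, ...]. A call has 1 to 20 rows; each row is the pose to reach, as a shift and turn from the pose commanded when the call began; what a row does not reach only later rows make up. A row lasts 1/10 s, in which the tool goes at most 50 mm and 8.59 degrees, less where a joint would pass 70% of its speed; a pose out of reach is approached as far as the arm can. A call with a gripper value outside its range is refused whole. OPENING is the opening, from 0 (shut) to 1 (fully open), set as the call begins (- or left out, the last holds). The fingers move at their own pace and stop on an object; FORCE is the grip in N (left out, the last holds). Time passes only in rows, so rows that repeat a pose let the fingers close. It gives the time, the measured TCP pose, the force, the opening and the grip force at its end, in the units of the state.
- arm.state(): the state, without advancing time (a new reading comes with each control period).
- arm.snapshot(name): name is "scene" or "top" or "wrist"; returns a dict with "image" (384x512x3 uint8, red, green, blue), "mtx" (3x3 intrinsics, pixels), "k1" (the pictures are not rectified: a ray, as slopes to the right and down, at radius r is drawn at 1 + k1 r^2 times it, then the intrinsics apply), "view" (4x4, takes a point from world to camera coordinates). Camera axes: x right, y up, looking along -z (the intrinsics and any distortion apply to the point x, -y, -z); pixel columns grow to the right and rows downward; lengths in mm; the calibration is good to about 2 mm. A picture is of the moment at which its call begins. There is no depth.
- arm.hand_in(): hands the job in; it is judged then, once.
Trained networks look in the newest picture that a camera, given by its name, has taken for a name from the list of things; names that differ only in an ending like _2 or _b are one class to them, and where a whole thing is asked for, a point or a joint stands for the part that bears it (a point fixed in the world has none). Each returns a list of dicts, best first, with "score" (0 to 1); they miss things now and then, are a little off and sometimes report something else, mostly with a low value. They report only what shows in the picture. A call takes as long as a camera call. They do not tell look-alikes from the thing itself.
- arm.trace(camera, thing): "mask" (384x512 bool, what is visible of it).
- arm.pinpoint(camera, thing): "at" ([x, y, z] in mm, in world coordinates, good to about 4 mm: a listed point, or the origin of a listed thing).
The state is a dict: "clock": time; "joints": joint angles; "dq": joint speeds; "joint_efforts": joint torques, N m; "tool_pos": TCP position; "orientation": TCP orientation; "force": force on the tool from outside, world axes, zero at the start; "wrist_torque": the same for the moment, N m; "gripper_width": finger opening in mm; "grip_force": force on a finger pad.
Only numpy, scipy, OpenCV 4.12 (cv2) and the standard library are available. Lean on these libraries where they do the work, as an engineer would, in place of code of your own. Each camera call takes 0.05 s, during which the arm holds its last target. There are 200 camera calls.

TASK

The power-supply module is lying loose in the bench holder. Slide the holder's moving jaw along until the module is held snug between both jaws, with no gap at either end, then turn the clamp knob clockwise until it stops, so that the jaw is locked, and let go. Leave the other things on the bench where they are.

Things in the scene. Friction and masses are not known exactly. Their poses are not given: they have to be found in the camera images.
- holder: Bench holder, fixed: aluminium bed 100 (x) by 360 (y) mm, bed top 25 mm above the table; at its +y end a fixed dark steel jaw (90 mm wide, 40 mm above the bed), at its -y end a like jaw on a sliding grey carriage. Origin: centre of the bed at table height; y along the bed to the fixed jaw, -x the front side (clamp knob), z up. Place varies by 10 to 15 cm, yaw by 0.3 rad either way.
- carriage (a joint): Position of the sliding jaw in m: 0 at the bed's -y end, growing along the holder's +y towards the fixed jaw; the jaw faces are 0.220 m minus this apart. With the knob loose it slides with 2 N of friction (the module, once pushed, adds up to 5 N), and can be drawn along by holding the knob. With the knob tight it is locked by friction (over 30 N).
- jaw_face (a point): Centre of the sliding jaw's gripping face (90 mm wide, 40 mm high, looking to the holder's +y), 45 mm above the table. The carriage behind it reaches 88 mm to -y.
- fixed_face (a point): Centre of the fixed jaw's gripping face, looking to the holder's -y, 45 mm above the table.
- knob (a joint): Angle of the clamp knob in rad, from 0 (loose) to its stop at 1.4 (tight); grows as the knob is turned clockwise, seen looking down on it along its axis. The carriage begins to bind at about 0.7. Starts loose, at 0 to 0.35. Turning takes 0.12 Nm when loose and about 0.25 Nm when tight; it stays where it is left.
- knob_grip (a point): Point on the clamp knob's axis, mid-wing: the wing is a black bar 50 mm long (x of this frame), 13 mm thick (y), 26 mm high (z, point at mid-height). z is the axis, outward, leaning 0.62 rad from vertical to the holder's front (-x). Below the wing a hub of radius 14 mm; the carriage is 35 mm below the point. About 80 mm above the table, 55 mm to -y of jaw_face. At 0.75 rad x points up the slope.
- module: Power-supply module, loose, about 0.4 kg: open aluminium channel 80 (x) by 100 (y) by 38 (z) mm; its upright end plates at y = -50 and +50 mm are the faces the jaws hold; transformer and capacitors on a green board between them. Origin: centre of its underside. Starts flat on the bed between the jaws, y along the bed, 3 to 20 mm from the fixed jaw; slides easily.
- screwdriver: Screwdriver 170 mm long lying on the table in front of the holder, to be left alone. Up to about 30 mm high.
- multimeter: Grey multimeter 150 x 75 x 38 mm lying behind the holder, to be left alone.
- spool: Metal spool, 54 mm across, 40 mm high, behind the holder, to be left alone.
- flux_bottle: White bottle with black cap, 44 mm across, 110 mm high, behind the holder's -y end, to be left alone.
- capacitor: Large black capacitor standing on end, 35 mm across, 50 mm high, beyond the holder's +y end, to be left alone.
- pliers: Pliers about 130 mm long lying on the table to the robot's right, to be left alone.
Mind the look-alikes: they are no part of the job. What is shaped like the module but pink or red is not meant.

How it is judged:
By the outcome, as a careful person would: the job done as asked, in the order asked, and still so for the second after the job is handed in, with the robot touching nothing.
It also fails if it takes over 38 s, if anything falls off the work surface, if the arm or the gripper's body presses on something with over 40 N, if the wrist force passes 120 N, or if a joint passes its speed limit or range.

## Working session

There is one attempt and no reset: what is moved stays moved. The work goes in short steps, Python scripts to look and compute and a shell command to move; the robot and the scene stay as the last step left them, time stands still between calls to the robot, and variables do not carry over. Pictures are saved under pics/ and viewed, at most 10 in all, crops included, and the job is handed in when it is done.

```bash
mkdir -p pics; ls; python3 - <<'E'
from rig import arm
import cv2,numpy as np
s=arm.state(); print({k:np.round(v,3) for k,v in s.items()})
a=[]
for c in ("scene","top"):
    r=arm.snapshot(c); a.append(r["image"])
    print(c,np.round(r["mtx"],1).tolist(),r["k1"],np.round(r["view"],3).tolist())
    for t in ("jaw_face","fixed_face","knob_grip","module","holder"):
        print(c,t,[(round(d["score"],2),np.round(d["at"],0).tolist()) for d in arm.pinpoint(c,t)[:3]])
for n,i in zip(("s0","t0"),a): cv2.imwrite(f"pics/{n}.png",cv2.resize(i[:,:,::-1],(800,600)))
print(arm.state()["clock"])
E
```

```text
pics
{'clock': np.float64(0.0), 'joints': array([-1.25 ,  0.6  , -0.003,  1.6  ,  0.002,  0.943, -0.08 ]), 'dq': array([ 0.002,  0.001, -0.001,  0.   ,  0.   , -0.001, -0.   ]), 'joint_efforts': array([-1.0000e-03, -7.7645e+01,  1.5640e+00, -2.5802e+01,  1.2000e-02,
        9.0000e-03,  0.0000e+00]), 'tool_pos': array([280.672, 667.938, 230.409]), 'orientation': array([ 0.198,  0.98 , -0.001, -0.   ]), 'force': array([-0.859, -0.44 ,  0.8  ]), 'wrist_torque': array([0.014, 0.028, 0.016]), 'grip_force': np.float64(0.0), 'gripper_width': np.float64(85.512)}
scene [[393.3, 0.0, 259.5], [0.0, 393.3, 195.9], [0.0, 0.0, 1.0]] -0.028869058854825973 [[-0.878, 0.479, 0.022, 499.757], [-0.231, -0.464, 0.855, 84.548], [0.42, 0.745, 0.518, -1362.499], [0.0, 0.0, 0.0, 1.0]]
scene jaw_face [(0.64, [645.0, -47.0, 43.0]), (0.27, [580.0, -119.0, 79.0])]
scene fixed_face [(0.98, [598.0, 162.0, 44.0]), (0.42, [773.0, -78.0, 4.0])]
scene knob_grip [(0.52, [582.0, -118.0, 83.0])]
scene module [(0.98, [608.0, 111.0, 24.0]), (0.72, [438.0, 114.0, 2.0]), (0.61, [342.0, 267.0, -2.0])]
scene holder [(0.93, [625.0, 32.0, 1.0])]
top [[390.4, 0.0, 254.1], [0.0, 390.4, 196.5], [0.0, 0.0, 1.0]] -0.00234673450102969 [[0.012, -1.0, 0.001, 33.08], [0.978, 0.012, 0.209, -595.392], [-0.209, -0.002, 0.978, -958.42], [0.0, 0.0, 0.0, 1.0]]
top jaw_face [(0.68, [643.0, -46.0, 42.0]), (0.42, [468.0, 2.0, -3.0])]
top fixed_face [(0.9, [603.0, 165.0, 43.0])]
top knob_grip [(0.56, [584.0, -118.0, 76.0])]
top module [(0.97, [332.0, 262.0, -3.0]), (0.92, [440.0, -135.0, 1.0]), (0.73, [474.0, 357.0, 2.0])]
top holder [(0.62, [626.0, 33.0, 2.0])]
0.6
```

View pics/s0.png

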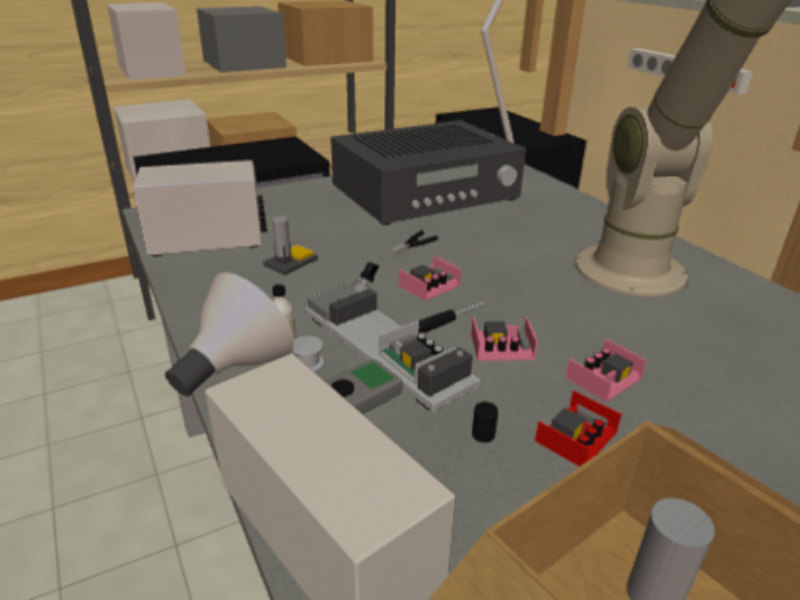

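View pics/t0.png

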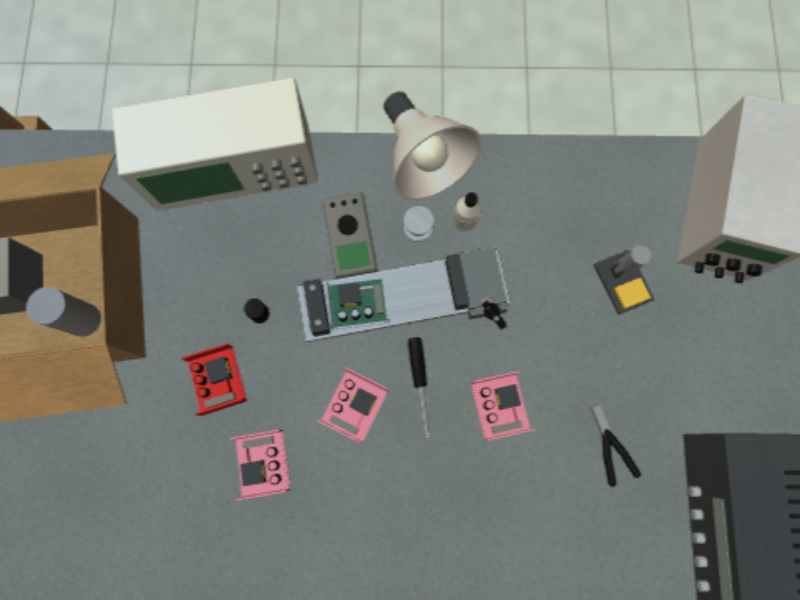

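The scene view shows the real module in the holder by the fixed jaw (≈430,345) and the knob at ≈(368,275). The top view shows the holder lying from (300,290) to (505,270), with the knob at (492,312). The pink and red look-alikes stand in front. Next I work out a standoff along the knob axis.

```bash
cat > h.py <<'E'
import numpy as np, cv2
from rig import arm
from scipy.spatial.transform import Rotation as R
def knobR(yaw,th):
    "knob frame in world at knob angle th"
    u=[np.cos(.62),0,np.sin(.62)]; z=[-np.sin(.62),0,np.cos(.62)]
    K=np.c_[u,[0,1,0],z]                      # th=.75
    return R.from_euler('z',yaw)*R.from_matrix(K)*R.from_euler('z',-(th-.75))
def toolR(yaw,th): return knobR(yaw,th)*R.from_euler('x',np.pi)   # y_t=-y_k, z_t=-z_k
def delta(pos,rot,s=None):
    s=s or arm.state()
    return np.round((np.array(pos)-s["tool_pos"])/1000,4), np.round((rot*R.from_quat(s["orientation"]).inv()).as_rotvec(degrees=True),1)
def proj(r,P):
    P=np.atleast_2d(P); c=(r["view"][:3,:3]@P.T).T+r["view"][:3,3]
    a=c[:,:2]/-c[:,2:]*[1,-1]; a=a*(1+r["k1"]*(a**2).sum(1,keepdims=True))
    return a@r["mtx"][:2,:2].T+r["mtx"][:2,2]
def ray(r,uv):
    a0=(np.array(uv,float)-r["mtx"][:2,2])/[r["mtx"][0,0],r["mtx"][1,1]]; a=a0
    for _ in range(9): a=a0/(1+r["k1"]*(a**2).sum())
    V=np.array(r["view"]); d=V[:3,:3].T@np.array([a[0],-a[1],-1]); return -V[:3,:3].T@V[:3,3], d/np.linalg.norm(d)
def tri(rays):
    A=sum(np.eye(3)-np.outer(d,d) for o,d in rays); b=sum((np.eye(3)-np.outer(d,d))@o for o,d in rays)
    return np.linalg.solve(A,b)
E
python3 -c "
from h import *
K=knobR(.204,.3); p=np.array([583,-118,80])+150*K.as_matrix()[:,2]
print(p,delta(p,toolR(.204,.3)))"
```

```text
[ 497.65197227 -135.65661243  202.0817685 ] (array([ 0.2168, -0.804 , -0.0292]), array([  40.5,  -13.5, -115.2]))
```

```bash
python3 -m inch '[{"dx":0.1,"dy":-0.3,"dz":0,"rx":15,"ry":-5,"rz":-43},{"dx":0.1,"dy":-0.3,"dz":0,"rx":15,"ry":-5,"rz":-43},{"dx":0.1,"dy":-0.3,"dz":0,"rx":15,"ry":-5,"rz":-43},{"dx":0.1,"dy":-0.3,"dz":0,"rx":15,"ry":-5,"rz":-43},{"dx":0.1,"dy":-0.3,"dz":0,"rx":15,"ry":-5,"rz":-43},{"dx":0.217,"dy":-0.804,"dz":-0.029,"rx":40.5,"ry":-13.5,"rz":-115},{"dx":0.217,"dy":-0.804,"dz":-0.029,"rx":40.5,"ry":-13.5,"rz":-115},{"dx":0.217,"dy":-0.804,"dz":-0.029,"rx":40.5,"ry":-13.5,"rz":-115},{"dx":0.217,"dy":-0.804,"dz":-0.029,"rx":40.5,"ry":-13.5,"rz":-115},{"dx":0.217,"dy":-0.804,"dz":-0.029,"rx":40.5,"ry":-13.5,"rz":-115},{"dx":0.217,"dy":-0.804,"dz":-0.029,"rx":40.5,"ry":-13.5,"rz":-115},{"dx":0.217,"dy":-0.804,"dz":-0.029,"rx":40.5,"ry":-13.5,"rz":-115},{"dx":0.217,"dy":-0.804,"dz":-0.029,"rx":40.5,"ry":-13.5,"rz":-115},{"dx":0.217,"dy":-0.804,"dz":-0.029,"rx":40.5,"ry":-13.5,"rz":-115},{"dx":0.217,"dy":-0.804,"dz":-0.029,"rx":40.5,"ry":-13.5,"rz":-115},{"dx":0.217,"dy":-0.804,"dz":-0.029,"rx":40.5,"ry":-13.5,"rz":-115},{"dx":0.217,"dy":-0.804,"dz":-0.029,"rx":40.5,"ry":-13.5,"rz":-115},{"dx":0.217,"dy":-0.804,"dz":-0.029,"rx":40.5,"ry":-13.5,"rz":-115},{"dx":0.217,"dy":-0.804,"dz":-0.029,"rx":40.5,"ry":-13.5,"rz":-115},{"dx":0.217,"dy":-0.804,"dz":-0.029,"rx":40.5,"ry":-13.5,"rz":-115}]' 0.6
python3 - <<'E'
from h import *
print(delta([498,-136,202],toolR(.204,.3)),np.round(arm.state()["joints"],2))
for c in ("wrist","top","scene"):
    r=arm.snapshot(c)
    for t in ("knob_grip","jaw_face","fixed_face"):
        print(c,t,[(round(d["score"],2),np.round(d["at"],0).tolist()) for d in arm.pinpoint(c,t)[:2]])
    if c=="wrist": cv2.imwrite("pics/w1.png",cv2.resize(r["image"][:,:,::-1],(800,600))); np.save("w1.npy",r,allow_pickle=True)
    if c=="top": np.save("t1.npy",r,allow_pickle=True)
    if c=="scene": np.save("s1.npy",r,allow_pickle=True)
E
```

```text
clock: 2.6
tool_pos: [477.5, -17.7, 278.0]
orientation: [0.898, 0.346, 0.272, 0.025]
force: [0.1, 0.8, -0.6]
gripper_width: 51.2
grip_force: 0.0
(array([ 0.0205, -0.1183, -0.076 ]), array([ 1.2, -3.6, -4.6])) [ 0.4   0.13 -0.41  2.43 -1.04  0.11  0.18]
wrist knob_grip [(0.73, [578.0, -116.0, 83.0])]
wrist jaw_face [(0.61, [643.0, -42.0, 47.0])]
wrist fixed_face [(0.59, [598.0, 165.0, 43.0])]
top knob_grip [(0.72, [582.0, -118.0, 77.0])]
top jaw_face [(0.76, [643.0, -46.0, 44.0])]
top fixed_face [(0.68, [605.0, 168.0, 44.0])]
scene knob_grip [(0.48, [578.0, -117.0, 80.0])]
scene jaw_face [(0.94, [642.0, -48.0, 43.0])]
scene fixed_face [(0.72, [598.0, 158.0, 45.0])]
```

View pics/w1.png

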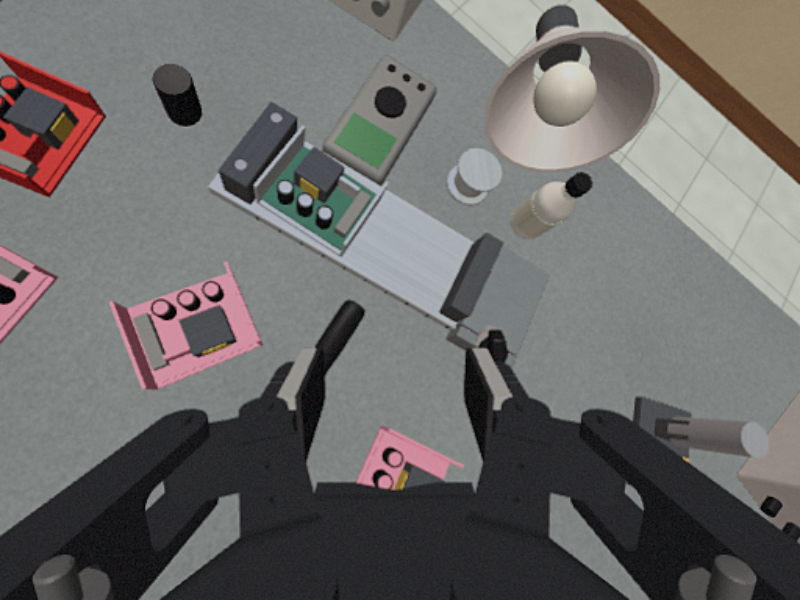

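The wrist view shows the holder and knob (490,345), but the arm has stopped short: joints 5 and 6 are at their limits. I'll fit a kinematic model to the state readings to pick a feasible route.

```bash
cat > kin.py <<'E'
from h import *
from scipy.optimize import least_squares
import itertools
D=[([-1.25,.5995,-.003,1.5995,.002,.943,-.08],[280.77,668.16,230.84],[.198,.98,-.001,0])]
def add(s): D.append((list(s["joints"]),list(s["tool_pos"]),list(s["orientation"])))
def fk(q,p,s):
    d1,L1,a,L2,b,L3,psi,tau,e=p
    s=(-1,1,s[0],1,s[1],1,s[2])
    q=np.asarray(q)*s
    Z=lambda t:R.from_euler('z',t); Y=lambda t:R.from_euler('y',t)
    r=Z(psi+q[0]); x=np.array([0,0,d1]); 
    x=x+r.apply([0,e,0]); r=r*Y(q[1])*Z(q[2]); x=x+r.apply([a,0,L1]); r=r*Y(q[3])
    x=x+r.apply([-b,0,L2]); r=r*Z(q[4])*Y(q[5])*Z(q[6]); x=x+r.apply([0,0,L3])
    return x, r*Z(tau)
def fit(D):
    best=None
    for s in itertools.product((1,-1),repeat=3):
        def f(p):
            o=[]
            for q,x,o4 in D:
                X,r=fk(q,p,s); o+=list(X-x)+list((r*R.from_quat(o4).inv()).as_rotvec()*300)
            return np.array(o+list((p[[2,4,8]])*.01))
        for t0 in (0,1.57,3.14,-1.57):
            k=least_squares(f,[350,400,0,400,0,250,-.076,t0,0])
            if best is None or k.cost<best[0]: best=(k.cost,k.x,s)
    return best
E
python3 - <<'E'
from kin import *
add(arm.state())
b=fit(D); print(b[0],np.round(b[1],3),b[2])
for q,x,o in D: X,r=fk(q,b[1],b[2]); print(np.round(X-x,1),np.round((r*R.from_quat(o).inv()).as_rotvec(),3))
E
```

```text
0.350987374038105 [ 2.74138e+02  6.27808e+02  1.19850e+01  4.31877e+02  1.56840e+01
  3.13745e+02 -1.00000e-03  1.57100e+00 -5.67340e+01] (-1, -1, -1)
[ 0.  0. -0.] [ 0.002 -0.     0.001]
[-0.  0.  0.] [ 0.     0.    -0.001]
```

```bash
cat >> kin.py <<'E'
LO=np.array([-2.57,-.35,-1.29,.11,-1.05,.11,-2.63]); HI=np.array([2.57,1.97,1.29,2.56,4.19,1.86,2.63])
def ik(pos,rot,p,s,n=40,seeds=None,seed=0):
    g=np.random.default_rng(seed); out=[]
    for q0 in (seeds if seeds is not None else [LO+(HI-LO)*g.uniform(.05,.95,7) for _ in range(n)]):
        def f(q):
            X,r=fk(q,p,s); return np.r_[(X-pos)/10,(rot*r.inv()).as_rotvec()*30, .02*(q-(LO+HI)/2)*0]
        k=least_squares(f,np.clip(q0,LO+.01,HI-.01),bounds=(LO+.03,HI-.03))
        out.append((k.cost,k.x))
    return sorted(out,key=lambda t:t[0])
E
python3 - <<'E'
from kin import *
add(arm.state()); b=fit(D); np.save("m.npy",np.r_[b[1],b[2]])
p,s=b[1],b[2]
yaw=.204; ax=knobR(yaw,0).as_matrix()[:,2]; yh=np.array([-np.sin(yaw),np.cos(yaw),0]); k0=np.array([581,-117.5,80])
for flip in (0,np.pi):
  for nm,off,yy,th in (("stand",130,0,.2),("grasp",-11,0,.2),("end",-11,105,.2),("tight",-11,105,1.4)):
    r=ik(k0+off*ax+yh*yy,toolR(yaw,th)*R.from_euler('z',flip),p,s,25)
    print(flip>0,nm,sum(c<1e-3 for c,_ in r)); 
    for c,q in r[:4]: print("   ",round(c,4),np.round(q,2))
E
```

```text
False stand 15
    0.0 [ 1.17  0.74 -1.25  2.42  2.03  0.49 -2.5 ]
    0.0 [ 0.72  0.43 -0.52  2.46  3.44  0.27  2.31]
    0.0 [ 0.48  0.38 -0.2   2.49  3.82  0.35  1.93]
    0.0 [ 0.58  0.4  -0.33  2.48  3.7   0.31  2.05]
False grasp 15
    0.0 [ 0.96  1.05 -1.16  2.34  2.24  0.75 -2.6 ]
    0.0 [ 0.96  1.05 -1.16  2.34  2.24  0.75 -2.6 ]
    0.0 [ 0.35  0.68 -0.17  2.42  3.44  0.53  2.27]
    0.0 [ 0.96  1.05 -1.16  2.34  2.24  0.75 -2.6 ]
False end 6
    0.0 [ 0.04  0.67 -0.08  2.53  3.25  0.67  2.22]
    0.0 [ 0.04  0.67 -0.08  2.53  3.24  0.67  2.22]
    0.0 [ 0.05  0.67 -0.09  2.53  3.24  0.67  2.23]
    0.0 [ 0.08  0.67 -0.14  2.52  3.19  0.66  2.27]
False tight 12
    0.0 [ 0.11  0.68 -0.18  2.52  3.15  0.66  1.12]
    0.0 [ 0.04  0.67 -0.08  2.53  3.24  0.67  1.02]
    0.0 [ 0.46  0.78 -0.69  2.48  2.66  0.69  1.69]
    0.0 [ 0.65  0.93 -1.    2.46  2.39  0.83  2.04]
True stand 17
    0.0 [ 0.99  0.54 -0.9   2.43  2.59  0.27  0.05]
    0.0 [ 0.16  0.37  0.21  2.53  4.06  0.49 -1.45]
    0.0 [ 0.16  0.37  0.21  2.53  4.06  0.49 -1.45]
    0.0 [ 0.9   0.5  -0.77  2.44  2.92  0.24 -0.29]
True grasp 17
    0.0 [ 0.65  0.76 -0.6   2.38  2.9   0.49 -0.26]
    0.0 [ 0.88  0.94 -0.99  2.35  2.4   0.62  0.33]
    0.0 [ 0.62  0.75 -0.55  2.38  2.96  0.48 -0.34]
    0.0 [ 0.68  0.78 -0.65  2.37  2.83  0.49 -0.19]
True end 16
    0.0 [ 0.09  0.68 -0.15  2.52  3.18  0.66 -0.86]
    0.0 [ 0.04  0.67 -0.08  2.53  3.24  0.67 -0.92]
    0.0 [ 0.49  0.8  -0.74  2.47  2.62  0.71 -0.2 ]
    0.0 [ 0.04  0.67 -0.08  2.53  3.24  0.67 -0.92]
True tight 14
    0.0 [ 0.18  0.69 -0.27  2.51  3.07  0.65 -1.93]
    0.0 [ 0.4   0.75 -0.59  2.48  2.76  0.67 -1.57]
    0.0 [ 0.29  0.71 -0.44  2.5   2.91  0.65 -1.74]
    0.0 [ 0.71  1.01 -1.12  2.45  2.3   0.92 -0.98]
```

```bash
cat > plan.py <<'E'
from kin import *
m=np.load("m.npy"); P,S=m[:9],tuple(m[9:])
yaw=.204; ax=knobR(yaw,0).as_matrix()[:,2]; yh=np.array([-np.sin(yaw),np.cos(yaw),0]); k0=np.array([581,-117.5,80])
F=R.from_euler('z',np.pi)
def rows(q0,q1,bump,n):
    X0,r0=fk(q0,P,S); pr=r0
    for i in range(1,n+1):
        t=i/n; q=q0+(q1-q0)*t; q[5]+=bump*np.sin(np.pi*t)
        X,r=fk(q,P,S); d=(X-X0)/1000; w=(r*r0.inv()).as_rotvec(degrees=True)
        print(i,np.round(d,3),np.round(w,0),"step",np.round(np.degrees((r*pr.inv()).magnitude()),1),"z",round(X[2]),np.round(q,2)); pr=r
E
python3 - <<'E'
from plan import *
q0=np.array(arm.state()["joints"])
g=np.array([.65,.76,-.6,2.38,2.9,.49,-.26])
c,q1=ik(k0+100*ax,toolR(yaw,.2)*F,P,S,seeds=[g])[0]; print(c,np.round(q1,2))
rows(q0,q1,.35,20)
E
```

```text
4.67938549392881e-28 [ 0.88  0.58 -0.79  2.43  2.75  0.32 -0.12]
1 [-0.018  0.01  -0.016] [-2.  3. 10.] step 10.5 z 261 [ 0.41  0.15 -0.43  2.43 -0.85  0.17  0.17]
2 [-0.041  0.013 -0.033] [-5.  6. 19.] step 10.5 z 245 [ 0.44  0.18 -0.45  2.43 -0.66  0.24  0.15]
3 [-0.066  0.009 -0.049] [-8.  9. 29.] step 10.4 z 229 [ 0.46  0.2  -0.47  2.43 -0.48  0.3   0.14]
4 [-0.091 -0.002 -0.063] [-11.  13.  38.] step 10.3 z 214 [ 0.49  0.22 -0.49  2.43 -0.29  0.35  0.12]
5 [-0.113 -0.021 -0.076] [-15.  16.  47.] step 10.1 z 202 [ 0.51  0.24 -0.5   2.43 -0.1   0.41  0.11]
6 [-0.131 -0.046 -0.086] [-19.  20.  55.] step 10.0 z 191 [ 0.54  0.27 -0.52  2.43  0.09  0.45  0.09]
7 [-0.142 -0.074 -0.094] [-24.  22.  63.] step 9.8 z 183 [ 0.56  0.29 -0.54  2.43  0.28  0.49  0.08]
8 [-0.146 -0.105 -0.1  ] [-29.  25.  71.] step 9.6 z 178 [ 0.58  0.31 -0.56  2.43  0.47  0.52  0.06]
9 [-0.142 -0.135 -0.104] [-35.  26.  79.] step 9.4 z 173 [ 0.61  0.33 -0.58  2.43  0.66  0.55  0.05]
10 [-0.131 -0.162 -0.107] [-41.  27.  86.] step 9.3 z 171 [ 0.63  0.36 -0.6   2.43  0.85  0.56  0.03]
11 [-0.113 -0.185 -0.108] [
[... 295 characters left out ...]
4 -0.11 ] [-66.  18. 113.] step 9.4 z 167 [ 0.73  0.44 -0.68  2.43  1.61  0.54 -0.03]
15 [-0.013 -0.209 -0.11 ] [-72.  13. 120.] step 9.5 z 167 [ 0.76  0.47 -0.7   2.43  1.8   0.51 -0.04]
16 [ 0.009 -0.197 -0.111] [-78.   7. 126.] step 9.6 z 166 [ 0.78  0.49 -0.72  2.43  1.99  0.48 -0.06]
17 [ 0.027 -0.18  -0.112] [-83.   0. 133.] step 9.7 z 166 [ 0.81  0.51 -0.74  2.43  2.18  0.45 -0.07]
18 [ 0.04  -0.159 -0.113] [-88.  -7. 139.] step 9.7 z 165 [ 0.83  0.53 -0.75  2.43  2.37  0.41 -0.09]
19 [ 0.046 -0.136 -0.114] [-93. -15. 145.] step 9.7 z 163 [ 0.85  0.56 -0.77  2.43  2.56  0.36 -0.1 ]
20 [ 0.047 -0.114 -0.116] [  96.   23. -149.] step 9.7 z 161 [ 0.88  0.58 -0.79  2.43  2.75  0.32 -0.12]
```

```bash
python3 -m inch '[{"dx":-0.015,"dy":0.008,"dz":-0.013,"rx":-2,"ry":2.5,"rz":8},{"dx":-0.033,"dy":0.012,"dz":-0.026,"rx":-4,"ry":5,"rz":15},{"dx":-0.053,"dy":0.011,"dz":-0.04,"rx":-6,"ry":7,"rz":23},{"dx":-0.073,"dy":0.006,"dz":-0.052,"rx":-9,"ry":10,"rz":31},{"dx":-0.091,"dy":-0.002,"dz":-0.063,"rx":-11,"ry":13,"rz":38},{"dx":-0.109,"dy":-0.017,"dz":-0.073,"rx":-14,"ry":15,"rz":45},{"dx":-0.125,"dy":-0.036,"dz":-0.082,"rx":-17,"ry":18,"rz":51},{"dx":-0.136,"dy":-0.057,"dz":-0.09,"rx":-21,"ry":21,"rz":58},{"dx":-0.144,"dy":-0.082,"dz":-0.096,"rx":-25,"ry":23,"rz":65},{"dx":-0.146,"dy":-0.105,"dz":-0.1,"rx":-29,"ry":25,"rz":71},{"dx":-0.142,"dy":-0.135,"dz":-0.104,"rx":-35,"ry":26,"rz":79},{"dx":-0.131,"dy":-0.162,"dz":-0.107,"rx":-41,"ry":27,"rz":86},{"dx":-0.131,"dy":-0.162,"dz":-0.107,"rx":-41,"ry":27,"rz":86}]'
python3 - <<'E'
from plan import *
s=arm.state(); q0=np.array(s["joints"]); print(np.round(q0,2),fk(q0,P,S)[0]-s["tool_pos"])
D0=D[:]; add(s); add({"joints":[.4,.13,-.41,2.43,-1.04,.11,.18],"tool_pos":[477.5,-17.7,278],"orientation":[.898,.346,.272,.025]})
b=fit(D); print(b[0],np.round(b[1],2),b[2])
q1=ik(k0+100*ax,toolR(yaw,.2)*F,P,S,seeds=[np.array([.65,.76,-.6,2.38,2.9,.49,-.26])])[0][1]
rows(q0,q1,.12,13)
E
```

```text
clock: 4.5
tool_pos: [347.5, -179.9, 170.2]
orientation: [0.399, 0.91, -0.104, 0.048]
force: [0.5, 0.1, -0.2]
gripper_width: 51.4
grip_force: 0.0
[0.04 0.31 0.13 2.47 0.54 0.37 0.4 ] [19.14314656 -0.6044158  -4.49552002]
2.371357087542817 [ 4.3448e+02  5.2736e+02  6.0080e+01  4.9732e+02 -4.6210e+01  2.7549e+02
  1.0000e-02  1.5800e+00 -6.2630e+01] (-1, -1, -1)
1 [-0.002 -0.017 -0.004] [-3.  2.  7.] step 7.6 z 161 [0.11 0.33 0.06 2.46 0.71 0.4  0.36]
2 [-0.    -0.034 -0.008] [-5.  4. 14.] step 7.5 z 158 [ 0.17  0.35 -0.02  2.46  0.88  0.42  0.32]
3 [ 0.007 -0.049 -0.011] [-7.  5. 20.] step 7.3 z 155 [ 0.23  0.37 -0.09  2.46  1.05  0.44  0.28]
4 [ 0.019 -0.06  -0.014] [-9.  5. 27.] step 7.2 z 151 [ 0.3   0.39 -0.16  2.46  1.22  0.46  0.24]
5 [ 0.036 -0.068 -0.018] [-11.   5.  34.] step 7.2 z 148 [ 0.36  0.41 -0.23  2.45  1.39  0.46  0.2 ]
6 [ 0.055 -0.069 -0.021] [-13.   3.  41.] step 7.3 z 145 [ 0.43  0.43 -0.3   2.45  1.56  0.47  0.16]
7 [ 0.076 -0.065 -0.024] [-13.   1.  48.] step 7.4 z 142 [ 0.49  0.45 -0.37  2.45  1.73  0.46  0.12]
8 [ 0.097 -0.055 -0.025] [-14.  -2.  56.] step 7.6 z 140 [ 0.56  0.48 -0.44  2.45  1.9   0.45  0.08]
9 [ 0.116 -0.039 -0.026] [-14.  -6.  63.] step 7.8 z 140 [ 0.62  0.5  -0.51  2.44  2.07  0.43  0.04]
10 [ 0.132 -0.02  -0.024] [-13. -10.  69.] step 7.9 z 142 [ 0.69  0.52 -0.58  2.44  2.24  0.41  0.  ]
11 [ 0.145  0.003 -0.02 ] [-13. -14.  76.] step 8.0 z 146 [ 0.75  0.54 -0.65  2.44  2.41  0.38 -0.04]
12 [ 0.153  0.027 -0.013] [-12. -18.  83.] step 8.0 z 152 [ 0.81  0.56 -0.72  2.44  2.58  0.35 -0.08]
13 [ 0.157  0.051 -0.004] [-12. -22.  90.] step 7.9 z 161 [ 0.88  0.58 -0.79  2.43  2.75  0.32 -0.12]
```

```bash
python3 - <<'E'
from plan import *
s=arm.state(); q0=np.array(s["joints"])
add(s); add({"joints":[.4,.13,-.41,2.43,-1.04,.11,.18],"tool_pos":[477.5,-17.7,278],"orientation":[.898,.346,.272,.025]})
b=fit(D); np.save("m.npy",np.r_[b[1],b[2]])
import plan; plan.P=b[1]; P=b[1]
for nm,off,yy,th in (("stand",100,0,.2),("grasp",-11,0,.2),("end",-11,105,.2),("tight",-11,105,1.45)):
    r=ik(k0+off*ax+yh*yy,toolR(yaw,th)*F,P,S,25)
    good=sorted([q for c,q in r if c<1e-3],key=lambda q:q[0]); print(nm,len(good),r[0][0])
    for q in good[::max(1,len(good)//4)]: print("  ",np.round(q,2))
    if nm=="stand": q1=min(good,key=lambda q:abs(q[0]-.45))
rows(q0,q1,.12,14)
E
```

```text
stand 17 4.8904696113937873e-29
   [-0.8   1.15  1.26  2.48  4.12  1.28 -2.1 ]
   [ 0.42  0.49 -0.16  2.35  3.84  0.32 -1.26]
   [ 0.9   0.61 -0.66  2.29  3.09  0.18 -0.34]
   [ 1.12  0.75 -0.89  2.27  2.36  0.23  0.52]
   [ 1.29  0.93 -1.09  2.25  2.05  0.39  0.97]
grasp 18 8.960145628716646e-29
   [-0.82  1.4   1.13  2.32  3.89  1.29 -2.23]
   [ 0.33  0.73 -0.13  2.2   3.61  0.38 -1.05]
   [ 0.65  0.8  -0.47  2.15  3.16  0.29 -0.44]
   [ 0.88  0.91 -0.7   2.13  2.67  0.31  0.21]
   [ 1.13  1.14 -0.98  2.1   2.26  0.47  0.86]
end 18 5.951162431941436e-29
   [-1.11  1.49  1.14  2.41  3.78  1.27 -2.41]
   [ 0.03  0.71 -0.06  2.29  3.29  0.48 -0.98]
   [ 0.54  0.84 -0.58  2.23  2.77  0.46 -0.17]
   [ 0.69  0.92 -0.73  2.22  2.61  0.5   0.1 ]
   [ 0.9   1.11 -0.95  2.2   2.42  0.62  0.49]
tight 17 1.043908610712506e-28
   [-1.15  1.6   1.18  2.41  3.76  1.34  2.53]
   [ 0.17  0.73 -0.21  2.28  3.16  0.46 -2.03]
   [ 0.54  0.83 -0.57  2.23  2.78  0.46 -1.44]
   [ 0.81  1.02 -0.85  2.21  2.49  0.56 -0.93]
   [ 1.17  1.58 -1.26  2.18  2.32  0.95 -0.21]
1 [ 0.005 -0.025  0.003] [-5.  1.  5.
[... 651 characters left out ...]
.159 -0.074  0.034] [-26. -15.  48.] step 7.6 z 203 [ 0.26  0.41 -0.04  2.4   2.43  0.46 -0.55]
9 [ 0.178 -0.055  0.032] [-25. -18.  55.] step 7.6 z 202 [ 0.28  0.43 -0.06  2.39  2.66  0.45 -0.66]
10 [ 0.19  -0.032  0.028] [-23. -20.  62.] step 7.6 z 197 [ 0.31  0.44 -0.08  2.38  2.9   0.43 -0.78]
11 [ 0.195 -0.008  0.021] [-21. -22.  69.] step 7.5 z 191 [ 0.34  0.45 -0.1   2.37  3.14  0.41 -0.9 ]
12 [0.194 0.015 0.012] [-18. -23.  76.] step 7.4 z 182 [ 0.36  0.46 -0.12  2.37  3.37  0.38 -1.02]
13 [0.188 0.035 0.002] [-15. -23.  83.] step 7.3 z 172 [ 0.39  0.48 -0.14  2.36  3.61  0.35 -1.14]
14 [ 0.176  0.05  -0.008] [-12. -22.  90.] step 7.1 z 161 [ 0.42  0.49 -0.16  2.35  3.84  0.32 -1.26]
```

```bash
python3 -m inch '[{"dx":0.005,"dy":-0.025,"dz":0.003,"rx":-5,"ry":1,"rz":5},{"dx":0.017,"dy":-0.049,"dz":0.007,"rx":-10,"ry":1,"rz":11},{"dx":0.034,"dy":-0.07,"dz":0.013,"rx":-14,"ry":0,"rz":17},{"dx":0.056,"dy":-0.085,"dz":0.019,"rx":-18,"ry":-2,"rz":22},{"dx":0.082,"dy":-0.093,"dz":0.025,"rx":-22,"ry":-5,"rz":29},{"dx":0.109,"dy":-0.094,"dz":0.03,"rx":-24,"ry":-8,"rz":35},{"dx":0.136,"dy":-0.087,"dz":0.033,"rx":-26,"ry":-11,"rz":41},{"dx":0.159,"dy":-0.074,"dz":0.034,"rx":-26,"ry":-15,"rz":48},{"dx":0.178,"dy":-0.055,"dz":0.032,"rx":-25,"ry":-18,"rz":55},{"dx":0.19,"dy":-0.032,"dz":0.028,"rx":-23,"ry":-20,"rz":62},{"dx":0.195,"dy":-0.008,"dz":0.021,"rx":-21,"ry":-22,"rz":69},{"dx":0.194,"dy":0.015,"dz":0.012,"rx":-18,"ry":-23,"rz":76},{"dx":0.188,"dy":0.035,"dz":0.002,"rx":-15,"ry":-23,"rz":83},{"dx":0.176,"dy":0.05,"dz":-0.008,"rx":-12,"ry":-22,"rz":90},{"dx":0.176,"dy":0.05,"dz":-0.008,"rx":-12,"ry":-22,"rz":90},{"dx":0.176,"dy":0.05,"dz":-0.008,"rx":-12,"ry":-22,"rz":90},{"dx":0.176,"dy":0.05,"dz":-0.008,"rx":-12,"ry":-22,"rz":90}]'
python3 - <<'E'
from plan import *
s=arm.state(); print(np.round(s["joints"],2),delta(k0+100*ax,toolR(yaw,.2)*F,s))
r=arm.snapshot("wrist"); np.save("w2.npy",r,allow_pickle=True)
for t in ("knob_grip","jaw_face","fixed_face"):
    print(t,[(round(d["score"],2),np.round(d["at"],0).tolist()) for d in arm.pinpoint("wrist",t)[:2]])
cv2.imwrite("pics/w2.png",cv2.resize(r["image"][:,:,::-1],(800,600)))
E
```

```text
clock: 6.2
tool_pos: [522.8, -129.0, 162.8]
orientation: [-0.347, 0.887, -0.054, 0.299]
force: [-0.2, 0.2, -1.0]
gripper_width: 51.2
grip_force: 0.0
[ 0.62  0.48 -0.44  2.47  3.37  0.33 -0.77] (array([ 0.0013, -0.0002, -0.0014]), array([ 0.1, -0.2,  0.5]))
knob_grip [(0.76, [578.0, -116.0, 82.0])]
jaw_face [(0.62, [643.0, -46.0, 47.0])]
fixed_face []
```

View pics/w2.png

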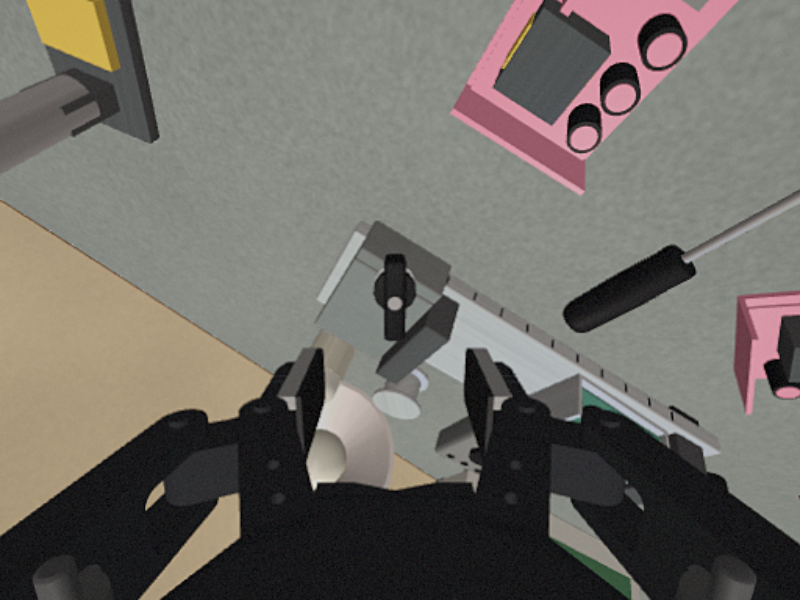

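The wrist view shows the knob wing at (395,300), nearly in line with the finger plane. The carriage and sliding jaw are just below it and the screwdriver is to the right, clear of the hand. I'll fit the knob pose to masks from several views.

```bash
cat > fit.py <<'E'
from plan import *
from scipy.optimize import minimize
box=np.array([[x,y,z] for x in(-25,25) for y in(-6.5,6.5) for z in(-13,13)],float)
t=np.linspace(0,2*np.pi,24,endpoint=False)
hub=np.array([[14*np.cos(a),14*np.sin(a),z] for a in t for z in(-35,-13)])
def sil(r,x,yaw,up=6):
    K=knobR(yaw,x[3]); m=np.zeros((384*up//2,512*up//2),np.uint8)
    m=np.zeros((384*3,512*3),np.uint8)
    for b in (box,hub):
        p=proj(r,K.apply(b)+x[:3])*3+1
        cv2.fillConvexPoly(m,cv2.convexHull(np.round(p).astype(np.int32)),255)
    return cv2.resize(m,(512,384),interpolation=cv2.INTER_AREA)/255.
def fitk(views,x0,yaw):
    def cost(x): 
        o=0
        for r,m in views:
            s=sil(r,x,yaw); o+=1-np.minimum(s,m).sum()/np.maximum(s,m).sum()
        return o+((x[:3]-x0[:3])**2).sum()/6**2*.02
    best=None
    for th in (0,.2,.4):
        z=np.r_[x0[:3],th]
        k=minimize(cost,z,method="Nelder-Mead",options=dict(initial_simplex=np.vstack([z]+[z+d for d in np.diag([4,4,4,.2])]),maxiter=250))
        if best is None or k.fun<best.fun: best=k
    return best
E
python3 - <<'E'
from fit import *
V=[]
for c in ("wrist","top","scene"):
    r=arm.snapshot(c); d=arm.trace(c,"knob_grip")
    print(c,[(round(q["score"],2),int(q["mask"].sum()),np.round(np.argwhere(q["mask"]).mean(0)).tolist()) for q in d[:2]])
    if d: V.append((r,d[0]["mask"].astype(float)))
np.save("V.npy",np.array(V,dtype=object),allow_pickle=True)
x0=np.r_[580,-117,80]
for vs in ([V[0]],V):
    k=fitk(vs,x0,yaw); print(k.fun,np.round(k.x,2))
r,m=V[0]; s=sil(r,k.x,yaw); im=r["image"][:,:,::-1].copy()
im[...,1]=np.where(cv2.morphologyEx((s>.5).astype(np.uint8),cv2.MORPH_GRADIENT,np.ones((2,2)))>0,255,im[...,1])
im[...,2]=np.where(cv2.morphologyEx(m.astype(np.uint8),cv2.MORPH_GRADIENT,np.ones((2,2)))>0,255,im[...,2])
c=im[130:250,190:350]; cv2.imwrite("pics/k.png",cv2.resize(c,None,fx=5,fy=5,interpolation=cv2.INTER_NEAREST))
E
```

```text
wrist [(0.83, 968, [189.0, 251.0])]
top [(0.61, 172, [201.0, 316.0])]
scene [(0.4, 179, [155.0, 264.0])]
0.1219738849627379 [ 5.8290e+02 -1.1659e+02  7.9790e+01  2.0000e-01]
1.3022035009394484 [ 5.8077e+02 -1.1809e+02  8.0930e+01  1.6000e-01]
```

View pics/k.png

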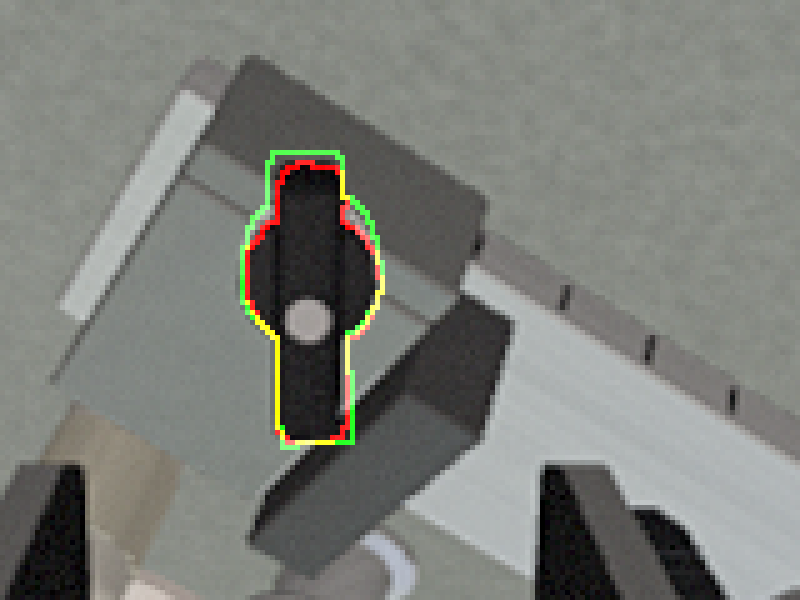

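The overlay shows the fitted wing (green) matching the traced knob. The knob is at about (582,-117,80) with θ≈0.2. Moving in along the axis.

```bash
python3 -m inch '[{"dx":0.02,"dy":0.004,"dz":-0.028},{"dx":0.04,"dy":0.008,"dz":-0.056},{"dx":0.052,"dy":0.0105,"dz":-0.073},{"dx":0.06,"dy":0.012,"dz":-0.084},{"dx":0.065,"dy":0.013,"dz":-0.0905},{"dx":0.065,"dy":0.013,"dz":-0.0905},{"dx":0.065,"dy":0.013,"dz":-0.0905}]'
python3 - <<'E'
from plan import *
s=arm.state(); print(np.round(s["joints"],2),delta([587.7,-115.8,72.2],toolR(.202,.19)*F,s),s["wrist_torque"])
r=arm.snapshot("wrist")
cv2.imwrite("pics/w3.png",cv2.resize(r["image"][:,:,::-1],(800,600)))
E
```

```text
[ 0.63  0.48 -0.44  2.47  3.37  0.33 -0.77] (array([ 0.0655,  0.0129, -0.0903]), array([-0.2, -0.3,  0.7])) [-0.13227789  0.59926323 -0.01754403]invalid input at $[0]: expected keys dx, dy, dz, rx, ry, rz
```

View pics/w3.png

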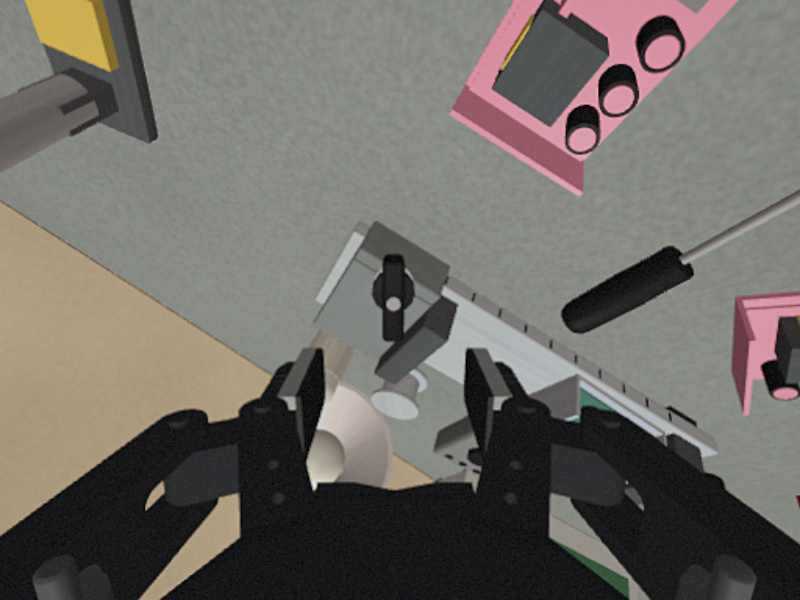

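All six keys are required, so the move was refused and the picture is unchanged (knob at 394,300). Repeating it with full rows.

```bash
python3 -m inch '[{"dx":0.02,"dy":0.004,"dz":-0.028,"rx":0,"ry":0,"rz":0},{"dx":0.04,"dy":0.008,"dz":-0.056,"rx":0,"ry":0,"rz":0},{"dx":0.052,"dy":0.0105,"dz":-0.073,"rx":0,"ry":0,"rz":0.5},{"dx":0.06,"dy":0.012,"dz":-0.084,"rx":0,"ry":0,"rz":0.5},{"dx":0.065,"dy":0.013,"dz":-0.0905,"rx":0,"ry":0,"rz":0.5},{"dx":0.065,"dy":0.013,"dz":-0.0905,"rx":0,"ry":0,"rz":0.5},{"dx":0.065,"dy":0.013,"dz":-0.0905,"rx":0,"ry":0,"rz":0.5}]'
python3 - <<'E'
from plan import *
s=arm.state(); print(np.round(s["joints"],2),delta([587.7,-115.8,72.2],toolR(.202,.19)*F,s),s["wrist_torque"])
r=arm.snapshot("wrist")
cv2.imwrite("pics/w4.png",cv2.resize(r["image"][:,:,::-1],(800,600)))
E
```

```text
clock: 7.45
tool_pos: [586.7, -116.1, 72.4]
orientation: [-0.352, 0.886, -0.052, 0.298]
force: [0.2, -0.8, 0.6]
gripper_width: 51.2
grip_force: 0.0
[ 0.45  0.7  -0.31  2.4   3.28  0.5  -0.69] (array([ 0.001 ,  0.0003, -0.0002]), array([-0.2, -0.3,  0.2])) [-0.17018264  0.66544585 -0.00691275]
```

View pics/w4.png

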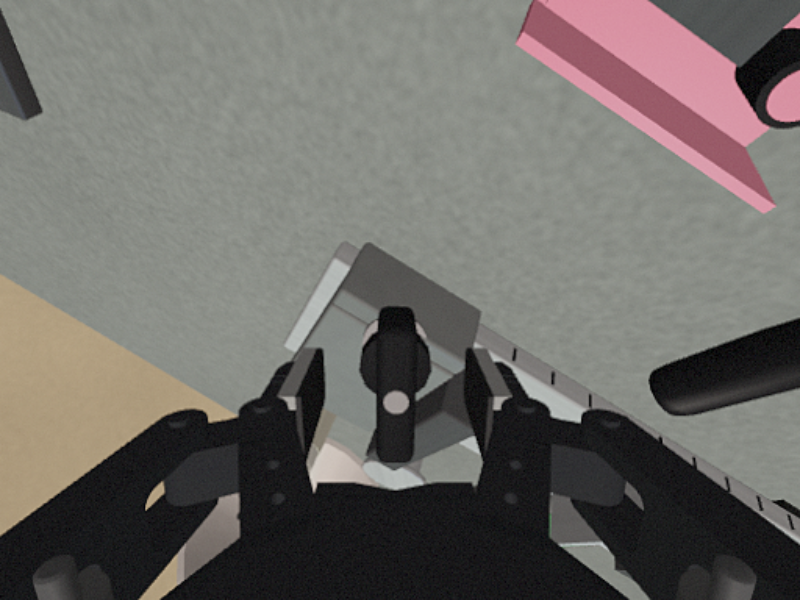

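The wing is centred between the pads at (396,400), so I close on it.

```bash
python3 -m inch '[{"dx":0,"dy":0,"dz":0,"rx":0,"ry":0,"rz":0},{"dx":0,"dy":0,"dz":0,"rx":0,"ry":0,"rz":0},{"dx":0,"dy":0,"dz":0,"rx":0,"ry":0,"rz":0},{"dx":0,"dy":0,"dz":0,"rx":0,"ry":0,"rz":0},{"dx":0,"dy":0,"dz":0,"rx":0,"ry":0,"rz":0},{"dx":0,"dy":0,"dz":0,"rx":0,"ry":0,"rz":0}]' 0 60
python3 -m inch '[{"dx":-0.002,"dy":0.01,"dz":0,"rx":0,"ry":0,"rz":0},{"dx":-0.004,"dy":0.02,"dz":0,"rx":0,"ry":0,"rz":0},{"dx":-0.006,"dy":0.03,"dz":0,"rx":0,"ry":0,"rz":0},{"dx":-0.008,"dy":0.04,"dz":0,"rx":0,"ry":0,"rz":0},{"dx":-0.01,"dy":0.05,"dz":0,"rx":0,"ry":0,"rz":0}]'
python3 -c "
from h import *
s=arm.state();print(s['force'],s['wrist_torque'],np.round(s['joints'],2),s['tool_pos'])"
```

```text
clock: 8.1
tool_pos: [586.7, -116.2, 72.5]
orientation: [-0.352, 0.886, -0.052, 0.298]
force: [-3.4, 0.1, 5.9]
gripper_width: 11.7
grip_force: 60.1
clock: 8.6
tool_pos: [576.9, -66.7, 72.5]
orientation: [-0.351, 0.886, -0.053, 0.298]
force: [-2.6, -2.8, 5.3]
gripper_width: 11.7
grip_force: 60.0
[-2.60716845 -2.84485391  5.28451833] [-0.65293077  0.28430002 -0.42571054] [ 0.32  0.7  -0.29  2.46  3.17  0.58 -0.69] [576.8749573  -66.66276772  72.48974744]
```

```bash
python3 -m inch '[{"dx":-0.002,"dy":0.01,"dz":0,"rx":0,"ry":0,"rz":0},{"dx":-0.004,"dy":0.02,"dz":0,"rx":0,"ry":0,"rz":0},{"dx":-0.006,"dy":0.03,"dz":0,"rx":0,"ry":0,"rz":0},{"dx":-0.008,"dy":0.038,"dz":0,"rx":0,"ry":0,"rz":0},{"dx":-0.008,"dy":0.038,"dz":0,"rx":0,"ry":0,"rz":0}]'
python3 - <<'E'
from plan import *
s=arm.state();print(s['wrist_torque'],np.round(s['joints'],2))
for c in ("top","scene"):
    arm.snapshot(c)
    for t in ("jaw_face","fixed_face","module","knob_grip"):
        print(c,t,[(round(d["score"],2),np.round(d["at"],0).tolist()) for d in arm.pinpoint(c,t)[:3]])
E
```

```text
clock: 9.1
tool_pos: [568.9, -26.7, 72.4]
orientation: [-0.353, 0.885, -0.052, 0.299]
force: [-4.6, 1.3, 8.1]
gripper_width: 12.0
grip_force: 60.3
[ 0.24279034  0.1541911  -0.00813917] [ 0.22  0.7  -0.29  2.5   3.08  0.64 -0.7 ]
top jaw_face [(0.69, [623.0, 42.0, 45.0])]
top fixed_face [(0.66, [466.0, 3.0, -1.0]), (0.57, [602.0, 165.0, 44.0])]
top module [(0.97, [475.0, 354.0, 2.0]), (0.81, [436.0, 111.0, 1.0]), (0.77, [612.0, 110.0, 24.0])]
top knob_grip [(0.55, [596.0, 290.0, 0.0]), (0.44, [564.0, -29.0, 77.0])]
scene jaw_face [(0.64, [627.0, 41.0, 41.0])]
scene fixed_face [(0.61, [627.0, 33.0, 1.0]), (0.58, [599.0, 159.0, 41.0])]
scene module [(0.97, [478.0, 354.0, -0.0]), (0.8, [438.0, -134.0, -3.0]), (0.68, [343.0, 267.0, -1.0])]
scene knob_grip [(0.54, [562.0, -32.0, 82.0])]
```

```bash
python3 -m inch '[{"dx":-0.001,"dy":0.005,"dz":0,"rx":0,"ry":0,"rz":0},{"dx":-0.002,"dy":0.01,"dz":0,"rx":0,"ry":0,"rz":0},{"dx":-0.003,"dy":0.014,"dz":0,"rx":0,"ry":0,"rz":0}]'
python3 -m inch '[{"dx":-0.0005,"dy":0.0025,"dz":0,"rx":0,"ry":0,"rz":0},{"dx":-0.001,"dy":0.005,"dz":0,"rx":0,"ry":0,"rz":0}]'
```

```text
clock: 9.9
tool_pos: [566.4, -14.4, 72.4]
orientation: [-0.352, 0.886, -0.053, 0.299]
force: [-1.4, -2.2, 5.4]
gripper_width: 12.0
grip_force: 59.9
clock: 10.1
tool_pos: [565.4, -9.4, 72.4]
orientation: [-0.352, 0.886, -0.053, 0.299]
force: [-1.2, -3.3, 6.8]
gripper_width: 11.9
grip_force: 60.0
```

```bash
python3 -m inch '[{"dx":-0.0003,"dy":0.0015,"dz":0,"rx":0,"ry":0,"rz":0},{"dx":-0.0006,"dy":0.003,"dz":0,"rx":0,"ry":0,"rz":0}]'
```

```text
clock: 10.3
tool_pos: [564.9, -6.8, 72.4]
orientation: [-0.351, 0.886, -0.053, 0.299]
force: [-2.1, -5.2, 6.8]
gripper_width: 11.7
grip_force: 60.0
```

```bash
python3 -m inch '[{"dx":-0.0003,"dy":0.0015,"dz":0,"rx":0,"ry":0,"rz":0},{"dx":-0.0006,"dy":0.003,"dz":0,"rx":0,"ry":0,"rz":0}]'
```

```text
clock: 10.5
tool_pos: [564.4, -4.2, 72.4]
orientation: [-0.351, 0.886, -0.053, 0.299]
force: [-2.3, -4.8, 6.1]
gripper_width: 11.6
grip_force: 60.0
```

```bash
python3 -m inch '[{"dx":-0.0003,"dy":0.0015,"dz":0,"rx":0,"ry":0,"rz":0},{"dx":-0.0005,"dy":0.0025,"dz":0,"rx":0,"ry":0,"rz":0}]'
```

```text
clock: 10.7
tool_pos: [563.9, -1.7, 72.4]
orientation: [-0.351, 0.886, -0.053, 0.299]
force: [0.1, -4.7, 6.4]
gripper_width: 11.8
grip_force: 60.0
```

```bash
python3 -m inch '[{"dx":-0.0003,"dy":0.0015,"dz":0,"rx":0,"ry":0,"rz":0},{"dx":-0.0005,"dy":0.0025,"dz":0,"rx":0,"ry":0,"rz":0}]'
```

```text
clock: 10.9
tool_pos: [563.7, -0.5, 72.5]
orientation: [-0.35, 0.886, -0.054, 0.299]
force: [-0.5, -11.0, 5.7]
gripper_width: 11.4
grip_force: 60.0
```

```bash
python3 - <<'E'
from plan import *
s=arm.state();print(s['wrist_torque'],s['force'])
for c in ("top","scene"):
    r=arm.snapshot(c)
    for t in ("jaw_face","fixed_face","module"):
        print(c,t,[(round(d["score"],2),np.round(d["at"],0).tolist()) for d in arm.pinpoint(c,t)[:4]])
    p=proj(r,[615,110,50])[0].astype(int)
    cr=r["image"][p[1]-50:p[1]+50,p[0]-65:p[0]+65,::-1]; cv2.imwrite(f"pics/c_{c}.png",cv2.resize(cr,None,fx=3,fy=3,interpolation=cv2.INTER_CUBIC))
a=np.vstack([cv2.imread("pics/c_top.png"),cv2.imread("pics/c_scene.png")]); cv2.imwrite("pics/c1.png",a)
E
```

```text
[-1.96698911 -0.07846437 -1.24297153] [ -0.48554211 -10.97163759   5.66916757]
top jaw_face [(0.61, [620.0, 69.0, 44.0])]
top fixed_face [(0.61, [605.0, 164.0, 45.0])]
top module [(0.73, [439.0, 109.0, 0.0]), (0.63, [337.0, 265.0, 2.0]), (0.59, [610.0, 117.0, 25.0]), (0.59, [474.0, 355.0, -0.0])]
scene jaw_face [(0.58, [624.0, 68.0, 42.0]), (0.17, [624.0, 33.0, 1.0])]
scene fixed_face [(0.76, [600.0, 160.0, 42.0])]
scene module [(0.63, [478.0, 357.0, 1.0]), (0.62, [606.0, 116.0, 24.0]), (0.58, [436.0, 111.0, 2.0]), (0.52, [442.0, -133.0, -6.0])]
```

View pics/c1.png

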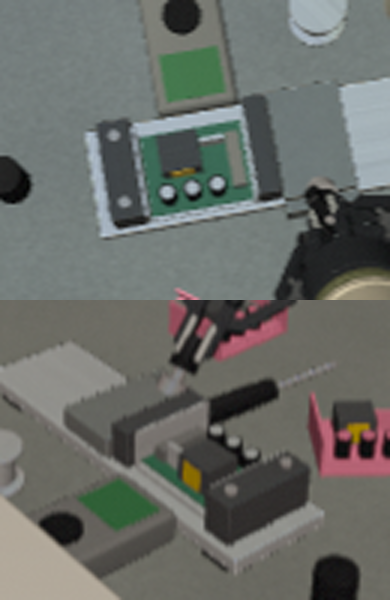

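The crops show the module touching both jaws with no visible gap. The y force rose to 11 N as the motion stopped. I'll add a little preload and then turn clockwise about the knob axis.

```bash
python3 -m inch '[{"dx":-0.0003,"dy":0.0015,"dz":0,"rx":0,"ry":0,"rz":0},{"dx":-0.0003,"dy":0.0015,"dz":0,"rx":0,"ry":0,"rz":0}]' - 80
python3 -m inch '[{"dx":0,"dy":0,"dz":0,"rx":2.85,"ry":0.6,"rz":-4.05},{"dx":0,"dy":0,"dz":0,"rx":5.7,"ry":1.15,"rz":-8.15},{"dx":0,"dy":0,"dz":0,"rx":8.55,"ry":1.75,"rz":-12.2},{"dx":0,"dy":0,"dz":0,"rx":11.4,"ry":2.35,"rz":-16.3},{"dx":0,"dy":0,"dz":0,"rx":14.25,"ry":2.9,"rz":-20.35}]'
python3 -c "
from h import *
s=arm.state();print(s['wrist_torque'],np.round(s['joints'],2),delta([587.7,-115.8,72.2],toolR(.202,.19)*R.from_euler('z',np.pi),s)[1]@knobR(.202,0).as_matrix()[:,2])"
```

```text
clock: 11.5
tool_pos: [563.6, -0.4, 72.5]
orientation: [-0.349, 0.887, -0.055, 0.298]
force: [-0.4, -12.9, 6.4]
gripper_width: 11.1
grip_force: 81.8
clock: 12.0
tool_pos: [563.4, 0.0, 72.4]
orientation: [-0.148, 0.941, 0.013, 0.304]
force: [-0.5, -10.6, 6.6]
gripper_width: 11.3
grip_force: 81.8
[-2.02256398 -0.03582605 -1.24910862] [ 0.24  0.72 -0.43  2.52  2.88  0.69 -1.01] 25.7065289237038
```

```bash
python3 -m inch '[{"dx":-0.0002,"dy":0.001,"dz":0,"rx":2.85,"ry":0.6,"rz":-4.05},{"dx":-0.0002,"dy":0.001,"dz":0,"rx":5.7,"ry":1.15,"rz":-8.15},{"dx":-0.0002,"dy":0.001,"dz":0,"rx":8.55,"ry":1.75,"rz":-12.2},{"dx":-0.0002,"dy":0.001,"dz":0,"rx":11.4,"ry":2.35,"rz":-16.3},{"dx":-0.0002,"dy":0.001,"dz":0,"rx":14.25,"ry":2.9,"rz":-20.35},{"dx":-0.0002,"dy":0.001,"dz":0,"rx":17.1,"ry":3.5,"rz":-24.4},{"dx":-0.0002,"dy":0.001,"dz":0,"rx":19.95,"ry":4.1,"rz":-28.5}]'
cat > st.py <<'E'
from h import *
s=arm.state(); a=knobR(.202,0).as_matrix()[:,2]
print(s['wrist_torque'],s['wrist_torque']@a,np.round(s['joints'],2),delta([0,0,0],toolR(.202,.19)*R.from_euler('z',np.pi),s)[1]@a)
E
python3 st.py
```

```text
clock: 12.7
tool_pos: [563.4, 0.7, 72.6]
orientation: [0.142, 0.941, 0.104, 0.287]
force: [-2.9, -12.4, 9.9]
gripper_width: 12.0
grip_force: 82.3
[-2.22396235 -0.20916764 -1.36879953] 0.17627312924100136 [ 0.36  0.76 -0.61  2.51  2.71  0.72 -1.42] 60.78638540668037
```

```bash
python3 -m inch '[{"dx":0,"dy":0,"dz":0,"rx":2.3,"ry":0.45,"rz":-3.25},{"dx":0,"dy":0,"dz":0,"rx":4.55,"ry":0.95,"rz":-6.5},{"dx":0,"dy":0,"dz":0,"rx":5.7,"ry":1.15,"rz":-8.15},{"dx":0,"dy":0,"dz":0,"rx":5.7,"ry":1.15,"rz":-8.15}]'
python3 st.py
python3 -m inch '[{"dx":0,"dy":0,"dz":0,"rx":1.15,"ry":0.25,"rz":-1.65},{"dx":0,"dy":0,"dz":0,"rx":2.3,"ry":0.45,"rz":-3.25},{"dx":0,"dy":0,"dz":0,"rx":2.3,"ry":0.45,"rz":-3.25}]'
python3 st.py
```

```text
clock: 13.1
tool_pos: [563.4, 0.9, 72.7]
orientation: [0.222, 0.926, 0.129, 0.278]
force: [-2.9, -12.7, 11.6]
gripper_width: 11.2
grip_force: 82.8
[-2.67112735 -0.44317258 -0.89927425] 0.8402239573313204 [ 0.4   0.77 -0.67  2.51  2.67  0.73 -1.54] 70.53189336508542
clock: 13.4
tool_pos: [563.4, 1.0, 72.7]
orientation: [0.252, 0.918, 0.139, 0.274]
force: [-2.3, -13.6, 10.5]
gripper_width: 11.1
grip_force: 99.3
[-3.74050468 -0.48203124  0.16825711] 2.322306763868738 [ 0.41  0.78 -0.69  2.51  2.65  0.74 -1.59] 74.41075420749546
```

The axial torque climbed from 0.2 to 2.3 Nm near 70°, so the knob is at its stop. I'll ease the load off, open and back out along the axis.

```bash
python3 -m inch '[{"dx":0,"dy":-0.0005,"dz":0,"rx":-1.15,"ry":-0.25,"rz":1.65},{"dx":0.0002,"dy":-0.001,"dz":0,"rx":-2.3,"ry":-0.45,"rz":3.25},{"dx":0.0002,"dy":-0.001,"dz":0,"rx":-2.3,"ry":-0.45,"rz":3.25}]'
python3 st.py
python3 -m inch '[{"dx":0,"dy":0,"dz":0,"rx":0,"ry":0,"rz":0},{"dx":0,"dy":0,"dz":0,"rx":0,"ry":0,"rz":0},{"dx":0,"dy":0,"dz":0,"rx":0,"ry":0,"rz":0},{"dx":0,"dy":0,"dz":0,"rx":0,"ry":0,"rz":0},{"dx":0,"dy":0,"dz":0,"rx":0,"ry":0,"rz":0}]' 0.5
python3 st.py
```

```text
clock: 13.7
tool_pos: [563.5, 0.8, 72.7]
orientation: [0.22, 0.926, 0.129, 0.278]
force: [-3.3, -10.3, 9.0]
gripper_width: 11.6
grip_force: 82.6
[-2.27507871 -0.21456913 -0.650411  ] 0.7906802591032492 [ 0.4   0.77 -0.67  2.51  2.67  0.73 -1.54] 70.38077492786975
clock: 14.2
tool_pos: [562.6, 3.9, 71.8]
orientation: [0.219, 0.927, 0.131, 0.276]
force: [-0.5, -0.3, 0.2]
gripper_width: 42.9
grip_force: 0.0
[-0.15754471  0.62579875 -0.00465086] 0.012941591585845402 [ 0.4   0.77 -0.67  2.51  2.67  0.73 -1.54] 70.39128095804477
```

```bash
python3 -m inch '[{"dx":-0.009,"dy":-0.002,"dz":0.0125,"rx":0,"ry":0,"rz":0},{"dx":-0.02,"dy":-0.004,"dz":0.028,"rx":0,"ry":0,"rz":0},{"dx":-0.036,"dy":-0.0075,"dz":0.052,"rx":0,"ry":0,"rz":0},{"dx":-0.052,"dy":-0.0105,"dz":0.074,"rx":0,"ry":0,"rz":0},{"dx":-0.066,"dy":-0.0135,"dz":0.094,"rx":0,"ry":0,"rz":0},{"dx":-0.066,"dy":-0.0135,"dz":0.094,"rx":0,"ry":0,"rz":0}]'
python3 - <<'E'
from fit import *
r=arm.snapshot("wrist"); d=arm.trace("wrist","knob_grip"); print(d[0]["score"])
k=fitk([(r,d[0]["mask"].astype(float))],np.r_[559.5,2,80],.202); print(k.fun,np.round(k.x,2))
best=min(((minimize(lambda x:1-np.minimum(sil(r,x,.202),d[0]["mask"]).sum()/np.maximum(sil(r,x,.202),d[0]["mask"]).sum(),np.r_[559.5,2,80,t],method="Nelder-Mead",options=dict(initial_simplex=np.vstack([[559.5,2,80,t]]+[np.r_[559.5,2,80,t]+e for e in np.diag([4,4,4,.15])])))) for t in (1.2,1.4)),key=lambda k:k.fun); print(best.fun,np.round(best.x,2))
cs=[r["image"]]
for c in ("top","scene"):
    r=arm.snapshot(c)
    p=proj(r,[605,80,50])[0].astype(int)
    cs.append(cv2.resize(r["image"][p[1]-48:p[1]+48,p[0]-64:p[0]+64],(256*3//2,192*3//2),interpolation=cv2.INTER_CUBIC))
im=np.zeros((600,800,3),np.uint8); im[:288,:384]=cv2.resize(cs[0],(384,288)); im[:288,400:784]=cs[1]; im[300:588,:384]=cs[2]
cv2.imwrite("pics/f.png",im[:,:,::-1])
E
```

```text
clock: 14.8
tool_pos: [499.0, -12.0, 167.2]
orientation: [0.219, 0.928, 0.129, 0.273]
force: [-8.2, 150.5, 75.1]
gripper_width: 42.9
grip_force: 0.0
0.8
0.11658246331396847 [563.05  -1.2   77.43   1.42]
0.08413522983330235 [569.81  -1.47  71.86   1.42]
```

View pics/f.png

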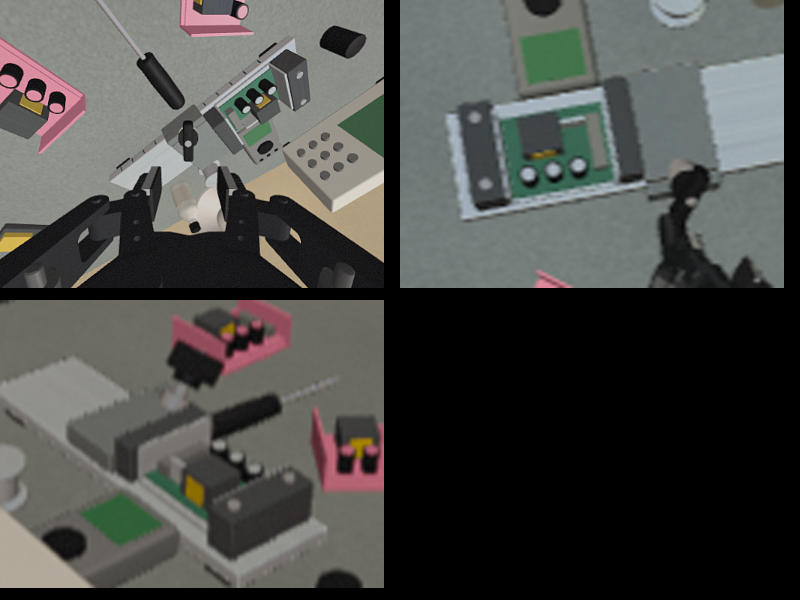

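The pictures show the job done: module between both jaws, knob at θ≈1.42 by fit, gripper clear. But the last force reading was large, so I'm checking it.

```bash
python3 - <<'E'
from plan import *
s=arm.state(); print({k:np.round(v,2).tolist() for k,v in s.items()})
import kin
print("elbow-ish",np.round(fk(s["joints"],P,S)[0]))
E
```

```text
{'clock': 15.0, 'joints': [0.83, 0.71, -1.29, 2.56, 2.1, 0.75, -1.03], 'dq': [-0.04, -0.01, -0.02, -0.0, 0.02, -0.01, -0.01], 'joint_efforts': [2.22, -48.77, -11.09, -10.04, 1.2, 1.09, 0.28], 'tool_pos': [500.05, -10.67, 167.56], 'orientation': [0.22, 0.93, 0.13, 0.27], 'force': [0.53, 0.38, -0.95], 'wrist_torque': [-0.13, 0.56, -0.01], 'grip_force': 0.0, 'gripper_width': 42.55}
elbow-ish [398. 100. 223.]
```

The reading is back to 0 N with nothing touching. Joints 3 and 4 had run to their range ends during the retreat, which caused a brief jolt. Before handing in I check that the jaw hasn't moved since it was pressed snug.

```bash
python3 - <<'E'
from plan import *
for c in ("top","scene"):
    r=arm.snapshot(c); p=proj(r,[615,110,50])[0].astype(int)
    n=cv2.resize(r["image"][p[1]-50:p[1]+50,p[0]-65:p[0]+65,::-1],None,fx=3,fy=3,interpolation=cv2.INTER_CUBIC)
    o=cv2.imread(f"pics/c_{c}.png"); g=lambda i:cv2.cvtColor(i,cv2.COLOR_BGR2GRAY).astype(np.float32)
    for nm,b in (("fixed",(95,105,55,115)) ,("jaw+module",(140,90,140,110))) if c=="top" else (("fixed",(200,150,115,100)),("jaw+module",(105,85,110,100))):
        x,y,w,h=b; print(c,nm,np.round(np.array(cv2.phaseCorrelate(g(o)[y:y+h,x:x+w],g(n)[y:y+h,x:x+w],cv2.createHanningWindow((w,h),cv2.CV_32F))[0])/3,2),"px; mm/px ~2.5")
E
```

```text
top fixed [-0.03  0.02] px; mm/px ~2.5
top jaw+module [-0.01  0.  ] px; mm/px ~2.5
scene fixed [0. 0.] px; mm/px ~2.5
scene jaw+module [-0.03 -0.02] px; mm/px ~2.5
```

The jaw and module have not moved since they were pressed snug, so I hand in.

```bash
python3 -c "
from rig import arm
print(arm.hand_in())"
```

```text
the job is handed in; nothing more can be done
None
```

The job is handed in at about 15 s: the module is snug between both jaws, the knob is turned to its stop and the gripper is clear, but while backing out joints 3 and 4 ran to the ends of their ranges and one wrist-force reading came out near 170 N, over the 120 N limit, so the attempt may be judged a fail.

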